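# Slide the cover onto the scanner's controller box

### The arm

A 6-joint arm with a two-finger parallel gripper is mounted at the origin on the work surface. World frame = base frame: x ahead of the robot, y to its left, z up, the work surface at z = 0. Lengths are in mm, angles in rad, forces in N, time in s.
With the tool pointing down it reaches from about 425 to 950 mm from the base axis. Payload 14.7 kg.
Tool frame: the origin (TCP) lies on the centre line of the jaws, within the pads' length; the fingertips stand 22 mm ahead of it and the grasp point (between the pads) lies 3 mm ahead of it; z points along the fingers, y is the line along which they close (so a half turn about z gives the same grasp; the last joint's range is limited). The gripper opens to 85 mm and grips with 20 to 120 N. Pads are 22 mm wide; open, the fingers measure 114 mm over their backs; the gripper's body (76 mm by 85 mm) begins 54 mm behind the grasp point. The pads swing forward as they close: fully open they stand 13 mm farther back than shut.
Start: joints at [-1.218, 0.48, 1.596, -0, 1.065, -0.047], TCP at [253.017, -598.728, 253.297] pointing down, gripper open.
Joint ranges: [-2.75, 2.75], [-0.82, 2.05], [0.23, 2.67], [-1.56, 4.7], [0.09, 2.69], [-2.92, 2.92]. Speed limits (rad/s): [1.89, 1.89, 2.39, 3.01, 3.01, 3.01].

### API

Orientations are given as a rotation vector (axis times angle).
In Python, from bench import robot, vision, spot_in, cut_out, spot_point gives the robot as it stands.
- The arm moves only by the shell command python3 -m inch 'ROWS' [OPENING]. ROWS is JSON, a list of rows, each an object with "offset": the shift along the tool's x, y, z scaled (see below), a list of three; "angular": the turn, a rotation vector about the tool's x, y, z scaled (see below), a list of three. In form: [{"offset": [x, y, z], "angular": [wx, wy, wz]}, ...]. A call has 1 to 5 rows; each row is the pose to reach, as a shift and turn from the pose commanded when the call began, along the tool's axes at that moment, turning the shorter way round; what a row does not reach only later rows make up. The controller multiplies each number of a shift by 0.3 m and each number of a turn by 180 degrees. A row lasts 1/10 s, in which the tool goes at most 50 mm and 8.59 degrees, less where a joint would pass 70% of its speed; a pose out of reach is approached as far as the arm can. A call with a number of a shift or a turn outside -1 to 1 is refused whole. A call with a gripper value outside its range is refused whole. OPENING is the closure, from 0 (fully open) to 1 (shut), set as the call begins (- or left out, the last holds). The fingers move at their own pace and stop on an object; the grip force is fixed at half the most. Time passes only in rows, so rows that repeat a pose let the fingers close. It gives the time, the measured TCP pose, the force, the opening and the grip force at its end, in the units of the state.
- robot.observe(): the state, without advancing time (a new reading comes with each control period).
- vision.read_camera(name): name is "side" or "top"; returns a dict with "image" (480x640x3 uint8, blue, green, red), "fx", "fy", "cx", "cy" (pixels), "camera_from_world" (4x4, takes a point from world to camera coordinates). Camera axes: x right, y down, z forward; pixel columns grow to the right and rows downward; lengths in mm; the calibration is good to about 2 mm. A picture is of the moment at which its call begins. There is no depth.
- robot.finish_job(): hands the job in; it is judged then, once.
Trained networks look in the newest picture that a camera, given by its name, has taken for a name from the list of things; names that differ only in an ending like _2 or _b are one class to them, and where a whole thing is asked for, a point or a joint stands for the part that bears it (a point fixed in the world has none). Each returns a list of dicts, best first, with "p" (0 to 1); they miss things now and then, are a little off and sometimes report something else, mostly with a low value. They report only what shows in the picture. A call takes as long as a camera call. They do not tell look-alikes from the thing itself.
- spot_in(camera, query): "point" ([x, y, z] in mm, in the coordinates of the camera as it stood for that picture, good to about 4 mm: the middle of the surface that is visible of it).
- cut_out(camera, query): "region" (480x640 bool, what is visible of it).
- spot_point(camera, query): "point" ([x, y, z] in mm, in the coordinates of the camera as it stood for that picture, good to about 4 mm: a listed point, or the origin of a listed thing).
The state is a dict: "clock": time; "joints": joint angles; "qd": joint speeds; "joint_torque": joint torques, N m; "position": TCP position; "orientation": TCP orientation; "ft_force": force on the tool from outside, world axes, zero at the start; "torque": the same for the moment, N m; "opening": opening from 0.0 (shut) to 1.0 (fully open); "grip_force": force on a finger pad.
Only numpy, scipy, OpenCV 4.12 (cv2) and the standard library are available. Lean on these libraries where they do the work, as an engineer would, in place of code of your own. Each camera call takes 0.05 s, during which the arm holds its last target. There are 200 camera calls.

### The job

Put the loose lid back on the open controller box: slide it, ribbed end last, into the box's channel under the two side lips, and push it over the small sprung ridge until it is fully home against the end stop, flush with the mouth. Do not ram it, and leave the other things on the desk where they are.

Things in the scene. Friction and masses are not known exactly. Their poses are not given: they have to be found in the camera images.
- box: Dark steel controller box fixed to the desk, 118 mm long (x), 78 mm wide (y), 60 mm high, on a 150 x 110 x 3 mm flange. Origin: mid-length and mid-width of the lid channel, at desk height; z up. Open mouth at the -x end (x = -55 mm), end stop's face at x = +54 mm. The lid rides on two side ledges, top 45 mm up; the channel is 62 mm wide, 8.6 mm high. The ledges start with a small bevel
- mouth (a point): Middle of the box's mouth at ledge height: x = -55, y = 0, z = 45 mm in the box's frame; axes as the box's (+x = into the channel). Two lips 4 mm thick hang over the channel's sides (underside 8.6 mm above the ledges, top 13 to 17 mm above them), 46 mm free between them. For 14 mm the side walls flare to about 4 mm wider each side; the lips start 10 mm inside and flare up about 5 mm
- doorstep (a point): Middle of the outer edge of the doorstep, on its top: a tongue 35 mm wide, 4 mm thick, level with the ledges, that projects 22 mm from the mouth. The lid's front can be set down on it before sliding in; being narrower than the lid, it leaves room for fingers on the lid's sides, which cannot enter the channel themselves
- home (a point): Where the lid's centre (half-way up) lies when the lid is fully home: x = -1, y = 0, z = 48.5 mm in the box's frame; axes as the box's. The leading edge then touches the end stop, and the rear edge is 1 mm proud of the mouth
- ridge (a joint): Sprung steel ridge across the middle of the channel, 28 mm wide, 30 degree slopes, round crest 16 mm before the end stop and 3.5 mm above the ledges. Value (m): how far it is pressed down, 0 = up, at most 0.0045. Spring 2.4 N at first, 3.6 N at 2 mm. A push of about 6 to 13 N takes the lid over it: felt from about 23 to 8 mm before home, most near 17 mm; then it rises into the lid's groove
- lid_center (a point): Centre (half-way up) of the loose lid, a dull aluminium plate 110 (x) x 60 (y) x 7 mm, about 80 g. +x is the leading end: plain on top, below it a cross groove 16 mm wide and 4.5 mm deep, 8 to 24 mm behind the leading edge. The -x end is the rear: three low cross ribs on top, 22, 30 and 38 mm behind the centre. z up. Lies face up on the cork block, overhanging it all round
- rest: Cork block fixed to the desk, 90 x 36 x 35 mm high, under the lid; origin centre of its underside
- screwdriver_mid (a point): Screwdriver lying on the desk, 170 mm long along x, bystander; a point about at its middle
- thumbscrew_mid (a point): Black thumbscrew standing on its head, 28 mm across, 34 mm high, bystander; its centre
- figure_mid (a point): White turned ceramic figure, 48 mm across, 86 mm high, bystander; its centre
- mug_mid (a point): Blue mug, 80 mm across, 92 mm high, bystander; its centre
- jar_mid (a point): Jar, 54 mm across, 70 mm high, bystander; its centre
- wrench_mid (a point): Wrench lying flat, 150 mm long, bystander; a point at its middle
- spacer_mid (a point): Aluminium spacer standing, 18 mm across, 30 mm high, bystander; its centre
Mind the look-alikes: they are no part of the job. Of the things that look like the part that bears lid_center, the largest one is meant.

How it is judged:
By the outcome, as a careful person would: the job done as asked, in the order asked, and still so for the second after the job is handed in, with the robot touching nothing.
It also fails if it takes over 58 s, if anything falls off the work surface, if the arm or the gripper's body presses on something with over 40 N, if the wrist force passes 120 N, or if a joint passes its speed limit or range.

## Working session

There is one attempt and no reset: what is moved stays moved. The work goes in short steps, Python scripts to look and compute and a shell command to move; the robot and the scene stay as the last step left them, time stands still between calls to the robot, and variables do not carry over. Pictures are saved under pics/ and viewed, at most 10 in all, crops included, and the job is handed in when it is done.

```bash
mkdir -p pics
cat > h.py <<'E'
import numpy as np, cv2
from bench import robot, vision, spot_in, cut_out, spot_point
def cam(n):
    c=vision.read_camera(n); return c
def w(c,p):
    return (np.linalg.inv(c["camera_from_world"])@np.r_[p,1])[:3]
def px(c,P):
    p=(c["camera_from_world"]@np.r_[P,1])[:3]; return np.array([c["fx"]*p[0]/p[2]+c["cx"],c["fy"]*p[1]/p[2]+c["cy"]])
E
python3 - <<'E'
from h import *
for n in ("side","top"):
    c=cam(n); cv2.imwrite(f"pics/{n}0.png",c["image"])
    print(n,c["fx"],np.linalg.inv(c["camera_from_world"]).round(3).tolist())
    for q in ("lid_center","mouth","doorstep","home","box","rest"):
        print(q,[(round(r["p"],2),w(c,r["point"]).round(1).tolist()) for r in spot_point(n,q)[:4]])
s=robot.observe();print(s)
E
```

```text
side 489.356364891223 [[-0.899, -0.275, 0.34, 293.145], [-0.437, 0.523, -0.732, 672.318], [0.024, -0.807, -0.59, 645.093], [0.0, 0.0, 0.0, 1.0]]
lid_center [(0.87, [602.6, 274.8, 0.1]), (0.76, [480.2, 103.5, -1.5]), (0.71, [595.9, 164.5, 35.2])]
mouth [(0.72, [600.7, -145.0, 43.8])]
doorstep [(0.98, [578.9, -140.3, 47.2])]
home [(0.9, [653.3, -166.6, 51.1])]
box [(0.74, [601.3, 166.9, -2.7]), (0.59, [650.1, -164.0, 2.2])]
rest [(0.81, [599.6, 170.5, -4.2])]
top 592.1726129989212 [[0.018, -0.982, 0.185, 364.201], [-1.0, -0.017, 0.007, -42.219], [-0.004, -0.186, -0.983, 1428.379], [0.0, 0.0, 0.0, 1.0]]
lid_center [(0.93, [608.0, 279.0, 4.0]), (0.64, [479.6, 103.1, 1.5]), (0.59, [595.3, 170.1, 39.5])]
mouth [(0.61, [600.1, -147.1, 46.7]), (0.61, [808.5, 100.2, 40.7])]
doorstep [(0.84, [582.5, -139.6, 41.5])]
home [(0.97, [650.7, -163.8, 50.1])]
box [(0.77, [653.5, -162.1, -0.7]), (0.56, [587.2, 386.2, 1.0])]
rest [(0.52, [805.8, 99.8, 40.4])]
{'clock': 0.7, 'joints': array([-1.21760597e+00,  4.80159373e-01,  1.59627716e+00,  1.69186620e-05,
        1.06510471e+00, -4.66057775e-02]), 'qd': array([-0.00132962, -0.00022309,  0.00119216, -0.00034503, -0.00210562,
        0.00069405]), 'joint_torque': array([-2.51240846e-03, -9.50288272e+01, -4.30594003e+01, -3.46740126e-04,
        2.15368241e-04, -2.75201967e-05]), 'position': array([ 253.02362125, -598.74095435,  253.33146398]), 'orientation': array([3.07898854e+00, 6.23802005e-01, 3.53082411e-05]), 'ft_force': array([-0.71046529, -0.08335268, -0.1495741 ]), 'torque': array([ 0.00471798, -0.01182591,  0.02475596]), 'grip_force': 0.0, 'opening': 0.9976270922820222}
```

View pics/side0.png

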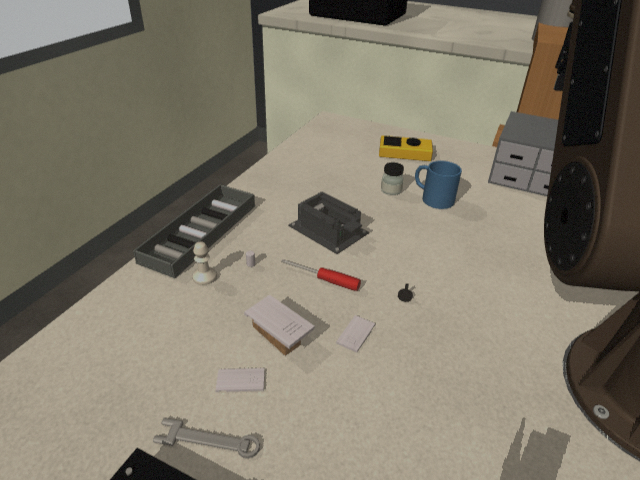

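View pics/top0.png

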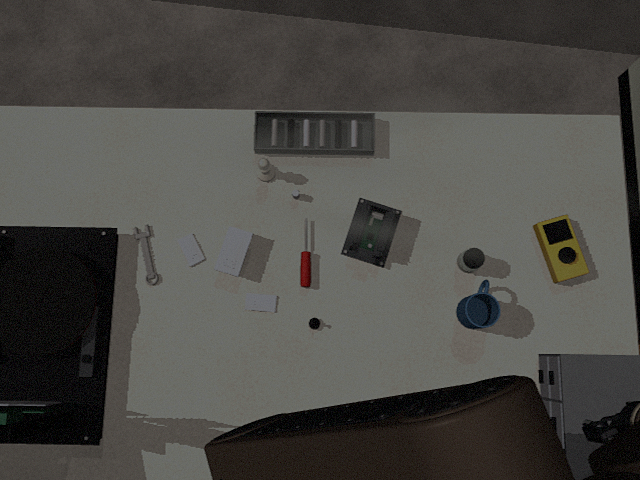

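The pictures show the large lid on the cork at about (280,322) in the side view and (235,251) in the top view, with its ribs towards the robot. The box is at (330,222) side and (372,232) top. The two smaller plates are decoys. Next I'll measure the lid and box precisely from outlines.

```bash
cat >> h.py <<'E'
def toplane(c,uv,z):
    T=np.linalg.inv(c["camera_from_world"]); uv=np.atleast_2d(uv).astype(float)
    d=np.c_[(uv[:,0]-c["cx"])/c["fx"],(uv[:,1]-c["cy"])/c["fy"],np.ones(len(uv))]@T[:3,:3].T
    return (T[:3,3]+d*((z-T[2,3])/d[:,2])[:,None])[:,:2]
def rect(c,m,z):
    k=cv2.findContours(m.astype(np.uint8),cv2.RETR_EXTERNAL,cv2.CHAIN_APPROX_NONE)[0]
    k=max(k,key=cv2.contourArea)[:,0]
    r=cv2.minAreaRect(toplane(c,k,z).astype(np.float32)); return r
E
python3 - <<'E'
from h import *
for n in ("side","top"):
    c=cam(n)
    for q,z in (("lid_center",42),("box",61)):
        for r in cut_out(n,q)[:4]:
            R=rect(c,r["region"],z); print(n,q,round(r["p"],2),np.round(R[0],1),np.round(R[1],1),round(R[2],2))
    im=c["image"]
    for nm,P in (("lid",[596,167,40]),("box",[640,-160,50])):
        u,v=px(c,P).astype(int); s=im[max(v-50,0):v+50,max(u-65,0):u+65]
        cv2.imwrite(f"pics/{n}_{nm}.png",cv2.resize(s,None,fx=3,fy=3,interpolation=cv2.INTER_CUBIC))
g=[cv2.imread(f"pics/{n}_{m}.png") for n in("side","top") for m in("lid","box")]
m=np.vstack([np.hstack(g[:2]),np.hstack(g[2:])]);cv2.imwrite("pics/mosaic.png",m); print(m.shape)
E
```

```text
side lid_center 0.84 [594.9 168.9] [ 66.4 116.7] 72.95
side lid_center 0.64 [467.3 136.6] [72.6 39.2] 86.26
side box 0.59 [ 635.4 -117.1] [155.3 182.9] 72.27
top lid_center 0.98 [598.4 268.2] [74.8 41.9] 29.21
top lid_center 0.93 [476.7  96.9] [72.4 40.4] 87.64
top lid_center 0.73 [596.3 166.4] [ 62. 113.] 73.54
top box 0.62 [791.1  93.9] [52.6 43.5] 0.95
top box 0.56 [ 644.9 -159.9] [104.2 143.5] 72.89
(600, 780, 3)
```

View pics/mosaic.png

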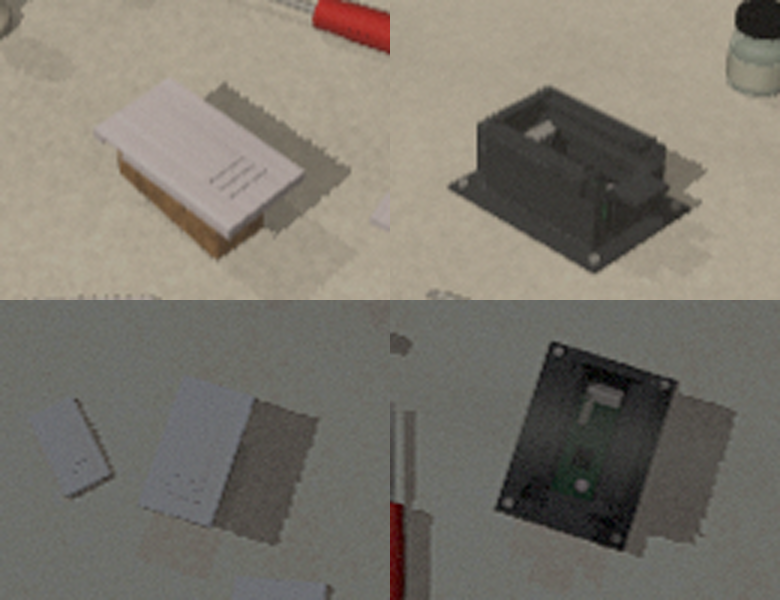

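```bash
cat >> h.py <<'E'
from scipy.spatial.transform import Rotation as Ro
def go(P,yaw,cap=250):
    """units to type to get to TCP P (world), tool down, tool x at yaw deg"""
    s=robot.observe(); R=Ro.from_rotvec(s["orientation"]); a=np.radians(yaw)
    T=Ro.from_matrix(np.array([[np.cos(a),np.sin(a),0],[np.sin(a),-np.cos(a),0],[0,0,-1]]))
    d=R.inv().apply(np.array(P)-s["position"]); L=np.linalg.norm(d)
    print("dist",L.round(1),"offset",(d/300*min(1,cap/L)).round(4).tolist(),"full",(d/300).round(4).tolist(),"ang",((R.inv()*T).as_rotvec()/np.pi).round(4).tolist())
def st():
    s=robot.observe(); x=Ro.from_rotvec(s["orientation"]).as_matrix()
    print(round(s["clock"],2),s["position"].round(1),"yaw",np.degrees(np.arctan2(x[1,0],x[0,0])).round(2),"F",s["ft_force"].round(1),"op",round(s["opening"],3),"g",round(s["grip_force"],1))
E
python3 - <<'E'
from h import *
for n in ("top","side"):
    c=cam(n)
    for r in cut_out(n,"home")[:3]+cut_out(n,"ridge")[:2]+cut_out(n,"box"):
        R=rect(c,r["region"],3); print(n,r["p"],np.round(R[0],1),np.round(R[1],1),round(R[2],2))
    # bolts / flange corners: dark mask
    g=cv2.cvtColor(c["image"],cv2.COLOR_BGR2GRAY); u,v=px(c,[645,-160,20]).astype(int)
    m=np.zeros_like(g); m[v-55:v+55,u-55:u+55]=(g[v-55:v+55,u-55:u+55]<55)
    m=cv2.morphologyEx(m,cv2.MORPH_OPEN,np.ones((5,5)))
    R=rect(c,m,3); print("dark",n,np.round(R[0],1),np.round(R[1],1),round(R[2],2))
print(px(cam("top"),[645,-160,50]).astype(int))
go([560,-300,200],-17.5)
E
```

```text
top 0.98 [ 657.3 -164.2] [111.2 153.6] 73.15
top 0.53 [ 699.1 -178.9] [28.  16.1] 71.96
top 0.68 [ 656.2 -165.2] [110.5 150.3] 72.43
dark top [ 619.2 -152.8] [110.7  75.6] 77.42
side 0.9 [ 669.9 -195.3] [168.2 198.9] 72.8
side 0.72 [ 669.2 -196.2] [169.6 199.7] 72.76
side 0.53 [ 712.7 -237.6] [28.4 21. ] 69.97
side 0.91 [ 668.6 -198.5] [177.  205.9] 71.22
side 0.38 [ 713.6 -237.4] [22.8 17.5] 59.2
dark side [ 602.3 -158.7] [55.  62.3] 21.32
[371 232]
dist 431.6 offset [0.7704, -0.3006, 0.1029] full [1.3301, -0.519, 0.1776] ang [-0.0, -0.0, 0.2245]
```

```bash
python3 -m inch '[{"offset":[0.77,-0.3,0.1],"angular":[0,0,0.22]},{"offset":[0.77,-0.3,0.1],"angular":[0,0,0.22]},{"offset":[0.77,-0.3,0.1],"angular":[0,0,0.22]},{"offset":[0.77,-0.3,0.1],"angular":[0,0,0.22]},{"offset":[0.77,-0.3,0.1],"angular":[0,0,0.22]}]' 0
python3 -c "
from h import *
st();go([555,100,160],-16.7)"
```

```text
clock: 1.95
position: [421.7, -434.8, 225.0]
orientation: [3.107, -0.462, 0.001]
ft_force: [0.2, -0.4, 0.1]
opening: 0.999
grip_force: 0.0
1.95 [ 421.7 -434.8  225. ] yaw -16.92 F [ 0.2 -0.4  0.1] op 0.999 g 0.0
dist 555.0 offset [-0.0423, -0.8266, 0.0973] full [-0.0939, -1.8348, 0.216] ang [0.0001, -0.0001, -0.0012]
```

```bash
python3 -m inch '[{"offset":[0.05,-0.83,0.05]},{"offset":[0.05,-0.83,0.05]},{"offset":[0.05,-0.83,0.05]},{"offset":[0.05,-0.83,0.05]},{"offset":[0.05,-0.83,0.05]}]' 
python3 -c "
from h import *
st();go([555,100,160],-16.7)"
```

```text
1.95 [ 421.7 -434.8  225. ] yaw -16.92 F [ 0.2 -0.4  0.1] op 0.999 g 0.0
dist 555.0 offset [-0.0423, -0.8266, 0.0973] full [-0.0939, -1.8348, 0.216] ang [0.0001, -0.0001, -0.0012]schema error: expected keys offset, angular
```

```bash
python3 -m inch '[{"offset":[0.05,-0.83,0.05],"angular":[0,0,0]},{"offset":[0.05,-0.83,0.05],"angular":[0,0,0]},{"offset":[0.05,-0.83,0.05],"angular":[0,0,0]},{"offset":[0.05,-0.83,0.05],"angular":[0,0,0]},{"offset":[0.05,-0.83,0.05],"angular":[0,0,0]}]' >/dev/null
python3 -m inch '[{"offset":[0,-0.83,0.1],"angular":[0,0,0]},{"offset":[0,-0.83,0.1],"angular":[0,0,0]},{"offset":[0,-0.83,0.1],"angular":[0,0,0]},{"offset":[0,-0.83,0.1],"angular":[0,0,0]},{"offset":[0,-0.83,0.1],"angular":[0,0,0]}]' >/dev/null
python3 -c "
from h import *
st();go([555,179,110],-16.7)"
```

```text
2.95 [577.3  38.5 180.1] yaw -16.57 F [-0.2 -0.6  0.6] op 1.003 g 0.0
dist 158.5 offset [-0.2047, -0.4275, 0.2335] full [-0.2047, -0.4275, 0.2335] ang [-0.0, -0.0002, 0.0007]
```

```bash
python3 -m inch '[{"offset":[-0.2,-0.43,0.1],"angular":[0,0,0]},{"offset":[-0.2,-0.43,0.1],"angular":[0,0,0]},{"offset":[-0.2,-0.43,0.23],"angular":[0,0,0]},{"offset":[-0.2,-0.43,0.23],"angular":[0,0,0]},{"offset":[-0.2,-0.43,0.23],"angular":[0,0,0]}]' >/dev/null
python3 -c "
from h import *
for n in('side','top'):
    c=cam(n); cv2.imwrite(f'pics/{n}1.png',c['image'])
u,v=px(cam('side'),[560,175,60]).astype(int);c=cam('side')['image'];cv2.imwrite('pics/s1c.png',cv2.resize(c[v-110:v+70,u-120:u+120],None,fx=3,fy=3))
st();go([555.4,179.3,38],-16.7)"
```

```text
3.65 [557.2 176.1 112.2] yaw -16.64 F [-0.2 -0.4  0.1] op 1.002 g 0.0
dist 74.3 offset [-0.009, -0.0082, 0.2474] full [-0.009, -0.0082, 0.2474] ang [-0.0002, -0.0005, 0.0003]
```

View pics/s1c.png

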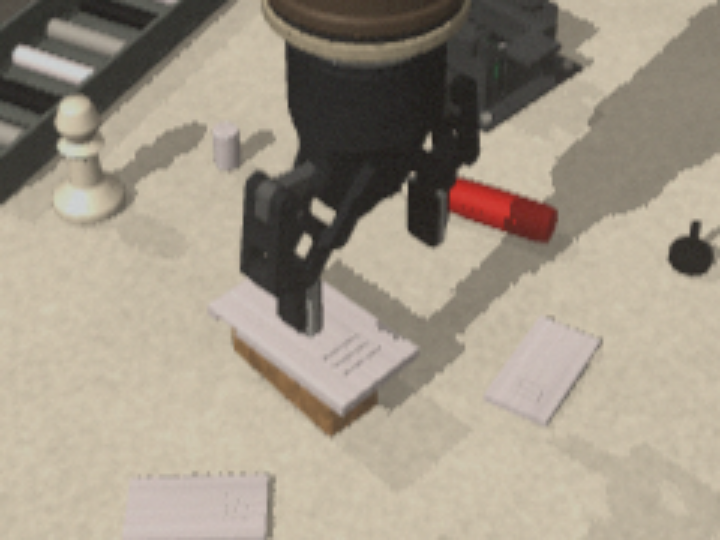

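The open fingers at (305,320) and (430,235) straddle the lid's rear half, with the ribs at (350,355) facing the robot. I'll go down, then close.

```bash
python3 -m inch '[{"offset":[-0.009,-0.008,0.08],"angular":[0,0,0]},{"offset":[-0.009,-0.008,0.16],"angular":[0,0,0]},{"offset":[-0.009,-0.008,0.22],"angular":[0,0,0]},{"offset":[-0.009,-0.008,0.247],"angular":[0,0,0]},{"offset":[-0.009,-0.008,0.247],"angular":[0,0,0]}]'
python3 -m inch '[{"offset":[0,0,0],"angular":[0,0,0]},{"offset":[0,0,0],"angular":[0,0,0]},{"offset":[0,0,0],"angular":[0,0,0]},{"offset":[0,0,0],"angular":[0,0,0]},{"offset":[0,0,0],"angular":[0,0,0]}]' 1
python3 -m inch '[{"offset":[0,0,0],"angular":[0,0,0]},{"offset":[0,0,0],"angular":[0,0,0]},{"offset":[0,0,-0.02],"angular":[0,0,0]},{"offset":[0,0,-0.04],"angular":[0,0,0]},{"offset":[0,0,-0.06],"angular":[0,0,0]}]' 1
```

```text
clock: 4.15
position: [554.5, 179.3, 36.9]
orientation: [3.108, -0.455, -0.001]
ft_force: [0.1, 1.0, -0.1]
opening: 1.004
grip_force: 0.0
clock: 4.65
position: [555.1, 180.2, 38.5]
orientation: [-3.108, 0.453, -0.003]
ft_force: [-1.9, -4.3, 9.7]
opening: 0.687
grip_force: 62.0
clock: 5.15
position: [554.5, 180.4, 56.0]
orientation: [-3.108, 0.453, -0.001]
ft_force: [-0.1, 0.8, -0.2]
opening: 0.688
grip_force: 64.2
```

```bash
python3 -m inch '[{"offset":[0,0,-0.1],"angular":[0,0,0]},{"offset":[0,0,-0.2],"angular":[0,0,0]},{"offset":[0,0,-0.3],"angular":[0,0,0]},{"offset":[0,0,-0.3],"angular":[0,0,0]},{"offset":[0,0,-0.3],"angular":[0,0,0]}]' 
python3 -c "
from h import *
c=cam('side');print([(r['p'],w(c,r['point']).round(1)) for r in spot_point('side','lid_center')])
p=robot.observe()['position'];u,v=px(c,p).astype(int)
for r in cut_out('side','lid_center')[:3]: print(r['p'],rect(c,r['region'],p[2]))
cv2.imwrite('pics/s2c.png',cv2.resize(c['image'][v-80:v+80,u-120:u+80],None,fx=3.5,fy=3.5))
c=cam('top');print([(r['p'],w(c,r['point']).round(1)) for r in spot_point('top','lid_center')])
for r in cut_out('top','lid_center')[:3]: print(r['p'],rect(c,r['region'],p[2]))
st();go([579.4-38,-140.2+12,115],-17.2)"
```

```text
clock: 5.65
position: [554.6, 180.4, 145.9]
orientation: [-3.108, 0.453, -0.003]
ft_force: [-0.1, 0.1, -1.6]
opening: 0.683
grip_force: 64.8
[(0.88, array([477.3, 102.2,   0.9])), (0.85, array([600.7, 278.2,  -3.9])), (0.56, array([600.8, 166.2, 144.5]))]
0.84 ((556.65576171875, 173.9312744140625), (61.54145050048828, 36.73093032836914), 83.050048828125)
0.83 ((437.6368103027344, 227.8406524658203), (61.040462493896484, 32.813045501708984), 86.25596618652344)
0.71 ((536.1834106445312, 363.4736022949219), (59.29401397705078, 35.46821212768555), 28.452198028564453)
[(0.87, array([4.811e+02, 1.028e+02, 3.000e-01])), (0.66, array([594.1, 169.8, 144.9])), (0.57, array([434.7, -28.5,  14. ]))]
0.95 ((469.4312744140625, 86.2894058227539), (68.3499755859375, 38.286590576171875), 85.8499755859375)
0.81 ((616.018798828125, 135.52699279785156), (65.56764221191406, 26.366376876831055), 9.189499855041504)
5.95 [553.8 180.1 144.1] yaw -16.57 F [-0.1  1.  -0.2] op 0.68 g 64.8
dist 310.0 offset [0.2047, 0.804, 0.0786] full [0.2537, 0.9968, 0.0975] ang [0.0003, 0.0004, 0.0035]
```

View pics/s2c.png

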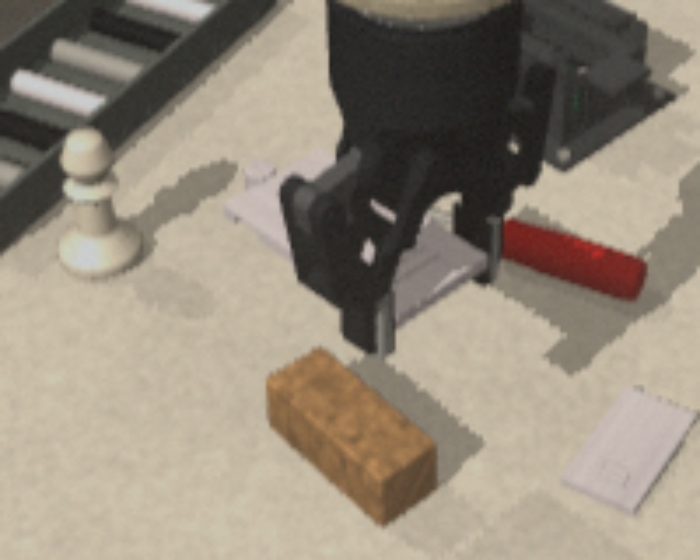

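The lid is held level at about (400,250) in the crop, and the cork is left behind at (350,430). I'll carry it to in front of the mouth.

```bash
python3 -m inch '[{"offset":[0.06,0.4,0],"angular":[0,0,0.0035]},{"offset":[0.06,0.8,0],"angular":[0,0,0.0035]},{"offset":[0.06,0.8,0],"angular":[0,0,0.0035]},{"offset":[0.06,0.8,0],"angular":[0,0,0.0035]},{"offset":[0.06,0.8,0],"angular":[0,0,0.0035]}]' >/dev/null
python3 -c "
from h import *
st();go([495.4,-114.2,80],-17.2)"
```

```text
6.45 [501.9 -57.  144.6] yaw -17.22 F [ 1.  -0.4 -1.4] op 0.686 g 64.8
dist 86.5 offset [0.0359, 0.1886, 0.2153] full [0.0359, 0.1886, 0.2153] ang [0.0001, 0.0003, -0.0001]
```

```bash
python3 -m inch '[{"offset":[0.036,0.1,0.05],"angular":[0,0,0]},{"offset":[0.036,0.188,0.15],"angular":[0,0,0]},{"offset":[0.036,0.188,0.215],"angular":[0,0,0]},{"offset":[0.036,0.188,0.215],"angular":[0,0,0]},{"offset":[0.036,0.188,0.215],"angular":[0,0,0]}]' >/dev/null
python3 -c "
from h import *
c=cam('side');cv2.imwrite('pics/s3.png',cv2.resize(c['image'][140:300,240:440],None,fx=4,fy=3.75))
st()
for n in ('side','top'):
    c=cam(n)
    for q in ('mouth','doorstep','home','lid_center'): print(n,q,[(round(r['p'],2),w(c,r['point']).round(1)) for r in spot_point(n,q)])
go([495.4,-114.2,51],-17.2)"
```

```text
7.0 [ 497.  -111.7   81. ] yaw -17.18 F [ 0.1  0.9 -0.8] op 0.682 g 64.8
side mouth [(0.61, array([ 462.8, -409.1,   46.6]))]
side doorstep [(0.68, array([ 578.2, -139.6,   45.2]))]
side home [(0.64, array([ 651.5, -166.9,   51.3])), (0.59, array([ 461.9, -407.5,   44.3]))]
side lid_center [(0.88, array([6.029e+02, 2.779e+02, 6.000e-01])), (0.8, array([4.787e+02, 1.037e+02, 2.000e-01])), (0.61, array([ 540.8, -128.9,   78.8]))]
top mouth [(0.74, array([ 599.4, -144.2,   45.3]))]
top doorstep []
top home [(0.74, array([ 654.2, -165.3,   47.5])), (0.16, array([ 463.5, -409.8,   39.2]))]
top lid_center [(0.78, array([604.3, 278.3,   2.1])), (0.71, array([483.1, 105.6,   0.8])), (0.57, array([748. ,  28.3,  11.2]))]
dist 29.8 offset [-0.0022, 0.0087, 0.0989] full [-0.0022, 0.0087, 0.0989] ang [-0.0, -0.0001, 0.0001]
```

View pics/s3.png

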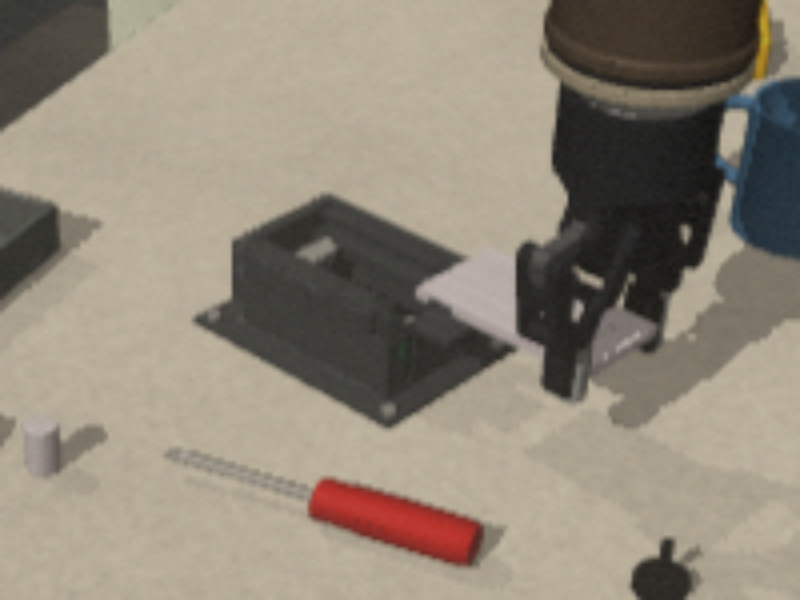

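The lid's front edge at (420,295) stands over the doorstep, lined up with the mouth. I'll lower it.

```bash
python3 -m inch '[{"offset":[-0.002,0.008,0.04],"angular":[0,0,0]},{"offset":[-0.002,0.008,0.08],"angular":[0,0,0]},{"offset":[-0.002,0.008,0.1],"angular":[0,0,0]},{"offset":[-0.002,0.008,0.1],"angular":[0,0,0]},{"offset":[-0.002,0.008,0.1],"angular":[0,0,0]}]'
python3 -m inch '[{"offset":[0,0,0.002],"angular":[0,0,0]},{"offset":[0,0,0.004],"angular":[0,0,0]},{"offset":[0,0,0.006],"angular":[0,0,0]},{"offset":[0,0,0.006],"angular":[0,0,0]}]'
```

```text
clock: 8.0
position: [495.2, -114.0, 50.1]
orientation: [-3.106, 0.47, 0.001]
ft_force: [0.8, -0.4, -0.3]
opening: 0.685
grip_force: 64.9
clock: 8.4
position: [495.5, -114.1, 48.8]
orientation: [3.106, -0.47, 0.0]
ft_force: [0.8, -0.4, 0.9]
opening: 0.687
grip_force: 64.9
```

```bash
python3 -m inch '[{"offset":[0.015,0,0],"angular":[0,0,0]},{"offset":[0.03,0,0],"angular":[0,0,0]},{"offset":[0.045,0,0],"angular":[0,0,0]},{"offset":[0.06,0,0],"angular":[0,0,0]},{"offset":[0.07,0,0],"angular":[0,0,0]}]'
python3 -c "
from h import *
st()"
```

```text
clock: 8.9
position: [516.1, -120.5, 48.7]
orientation: [3.106, -0.47, 0.0]
ft_force: [0.4, 0.2, 0.5]
opening: 0.689
grip_force: 64.9
8.9 [ 516.1 -120.5   48.7] yaw -17.2 F [0.4 0.2 0.5] op 0.689 g 64.9
```

```bash
python3 -m inch '[{"offset":[0.015,0,0],"angular":[0,0,0]},{"offset":[0.03,0,0],"angular":[0,0,0]},{"offset":[0.045,0,0],"angular":[0,0,0]},{"offset":[0.06,0,0],"angular":[0,0,0]},{"offset":[0.07,0,0],"angular":[0,0,0]}]'
python3 -c "
from h import *
st();print(robot.observe()['torque'])
c=cam('side');cv2.imwrite('pics/s4.png',cv2.resize(c['image'][160:280,260:420],None,fx=5,fy=5))"
```

```text
clock: 9.4
position: [536.0, -126.7, 48.7]
orientation: [3.106, -0.47, 0.0]
ft_force: [-0.1, -0.6, 0.0]
opening: 0.689
grip_force: 64.9
9.4 [ 536.  -126.7   48.7] yaw -17.2 F [-0.1 -0.6  0. ] op 0.689 g 64.9
[0.018591   0.05390563 0.05807149]
```

View pics/s4.png

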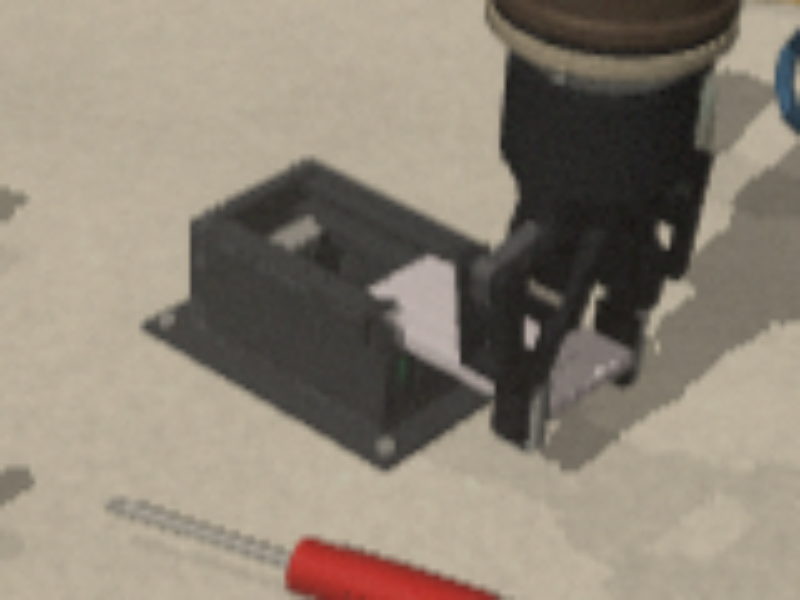

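The lid's front has gone under the lips (edge at about (370,290) in the crop) without force. I'll keep sliding.

```bash
python3 -m inch '[{"offset":[0.02,0,0],"angular":[0,0,0]},{"offset":[0.04,0,0],"angular":[0,0,0]},{"offset":[0.06,0,0],"angular":[0,0,0]},{"offset":[0.08,0,0],"angular":[0,0,0]},{"offset":[0.1,0,0],"angular":[0,0,0]}]'
python3 -c "
from h import *
st();print(robot.observe()['torque'])"
```

```text
clock: 9.95
position: [564.8, -135.6, 48.7]
orientation: [-3.106, 0.47, -0.0]
ft_force: [-1.1, 0.1, 1.1]
opening: 0.687
grip_force: 65.0
9.95 [ 564.8 -135.6   48.7] yaw -17.2 F [-1.1  0.1  1.1] op 0.687 g 65.0
[-0.02245202  0.12848805  0.01747888]
```

```bash
python3 -m inch '[{"offset":[0.015,0,0],"angular":[0,0,0]},{"offset":[0.03,0,0],"angular":[0,0,0]},{"offset":[0.045,0,0],"angular":[0,0,0]},{"offset":[0.06,0,0],"angular":[0,0,0]},{"offset":[0.068,0,0],"angular":[0,0,0]}]'
python3 -c "
from h import *
st();print(robot.observe()['torque'])"
```

```text
clock: 10.45
position: [584.2, -141.6, 48.7]
orientation: [3.106, -0.47, 0.0]
ft_force: [-1.1, 0.2, 1.9]
opening: 0.688
grip_force: 65.1
10.45 [ 584.2 -141.6   48.7] yaw -17.2 F [-1.1  0.2  1.9] op 0.688 g 65.1
[-0.00844479  0.15499686 -0.01770581]
```

```bash
python3 -m inch '[{"offset":[0,0,0],"angular":[0,0,0]},{"offset":[0,0,0],"angular":[0,0,0]},{"offset":[0,0,0],"angular":[0,0,0]},{"offset":[0,0,0],"angular":[0,0,0]},{"offset":[0,0,0],"angular":[0,0,0]}]' 0
python3 -m inch '[{"offset":[0,0,-0.06],"angular":[0,0,0]},{"offset":[0,0,-0.14],"angular":[0,0,0]},{"offset":[0,0,-0.2],"angular":[0,0,0]},{"offset":[-0.06,0,-0.2],"angular":[0,0,0]},{"offset":[-0.12,0,-0.2],"angular":[0,0,0]}]'
python3 -m inch '[{"offset":[0,0,0],"angular":[0,0,0]},{"offset":[0,0,0],"angular":[0,0,0]},{"offset":[0,0,0],"angular":[0,0,0]},{"offset":[0,0,0],"angular":[0,0,0]},{"offset":[0,0,0],"angular":[0,0,0]}]' 1
python3 -c "
from h import *
for n in ('side','top'):
    c=cam(n)
    print([(round(r['p'],2),w(c,r['point']).round(1)) for r in spot_point(n,'lid_center')])
c=cam('side');cv2.imwrite('pics/s5.png',cv2.resize(c['image'][160:280,260:420],None,fx=5,fy=5))
u=np.array([.9553,-.2957]);P=np.array([653,-163])-103*u
st();go([*P,69.5],-17.2)"
```

```text
clock: 10.95
position: [583.6, -141.4, 48.8]
orientation: [-3.106, 0.47, -0.0]
ft_force: [-0.4, 0.2, -0.5]
opening: 0.999
grip_force: 0.0
clock: 11.45
position: [549.4, -130.8, 109.4]
orientation: [3.106, -0.47, 0.003]
ft_force: [-0.3, 0.3, -0.2]
opening: 0.999
grip_force: 0.0
clock: 11.95
position: [549.7, -130.9, 108.6]
orientation: [-3.106, 0.47, -0.0]
ft_force: [0.6, -0.0, -1.2]
opening: 0.145
grip_force: 0.0
[(0.91, array([ 627.7, -158.4,   47. ])), (0.82, array([6.057e+02, 2.770e+02, 5.000e-01])), (0.69, array([477. , 104. ,  -2.9]))]
[(0.96, array([604.2, 278. ,  -1. ])), (0.76, array([481.5, 106.8,   1. ])), (0.6, array([602.7,  -4.3,  10.3]))]
12.2 [ 549.3 -130.8  108.6] yaw -17.2 F [-0.1  0.1  0.2] op 0.002 g 0.0
dist 39.5 offset [0.0185, 0.0004, 0.1305] full [0.0185, 0.0004, 0.1305] ang [-0.0, 0.0, -0.0]
```

View pics/s5.png

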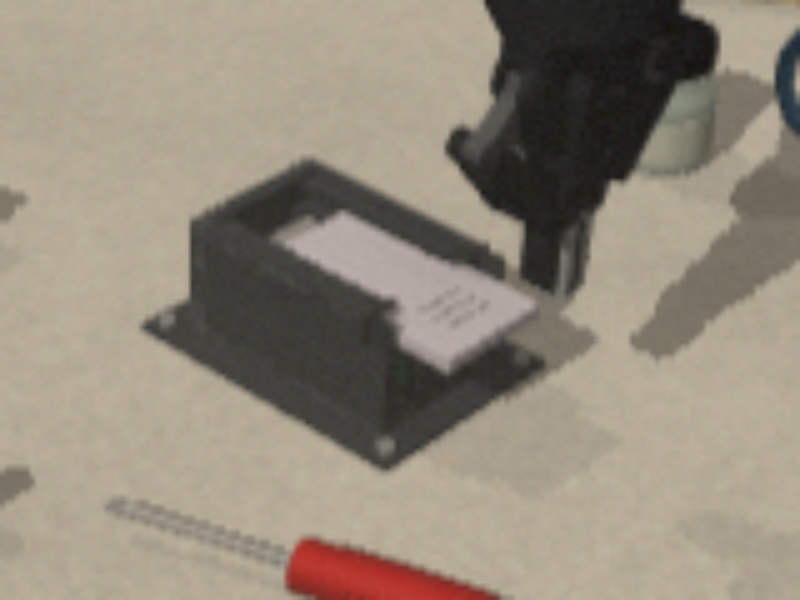

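The lid sits straight under both lips with its ribbed rear sticking out (edge at about (490,340)), and the closed fingers are behind it. I'll lower and then push.

```bash
python3 -m inch '[{"offset":[0.01,0,0.06],"angular":[0,0,0]},{"offset":[0.01,0,0.11],"angular":[0,0,0]},{"offset":[0.01,0,0.13],"angular":[0,0,0]},{"offset":[0.01,0,0.13],"angular":[0,0,0]},{"offset":[0.01,0,0.13],"angular":[0,0,0]}]' 1
python3 -m inch '[{"offset":[0.01,0,0],"angular":[0,0,0]},{"offset":[0.02,0,0],"angular":[0,0,0]},{"offset":[0.03,0,0],"angular":[0,0,0]},{"offset":[0.04,0,0],"angular":[0,0,0]},{"offset":[0.045,0,0],"angular":[0,0,0]}]'
python3 -m inch '[{"offset":[0.007,0,0],"angular":[0,0,0]},{"offset":[0.014,0,0],"angular":[0,0,0]},{"offset":[0.02,0,0],"angular":[0,0,0]},{"offset":[0.02,0,0],"angular":[0,0,0]}]'
```

```text
clock: 12.7
position: [552.3, -131.7, 70.0]
orientation: [-3.106, 0.47, -0.0]
ft_force: [0.2, -0.8, 0.4]
opening: 0.003
grip_force: 0.0
clock: 13.2
position: [565.4, -135.8, 69.8]
orientation: [3.106, -0.47, 0.0]
ft_force: [-1.1, 0.2, 0.9]
opening: 0.002
grip_force: 0.5
clock: 13.6
position: [570.3, -137.3, 69.6]
orientation: [-3.106, 0.47, 0.002]
ft_force: [-3.7, 0.1, 1.8]
opening: -0.0
grip_force: 2.1
```

```bash
for i in 1; do :; done; python3 -m inch '[{"offset":[0.004,0,0],"angular":[0,0,0]},{"offset":[0.008,0,0],"angular":[0,0,0]},{"offset":[0.012,0,0],"angular":[0,0,0]}]' | egrep 'pos|ft_'
python3 -m inch '[{"offset":[0.004,0,0],"angular":[0,0,0]},{"offset":[0.008,0,0],"angular":[0,0,0]},{"offset":[0.012,0,0],"angular":[0,0,0]}]'| egrep 'pos|ft_'
```

```text
position: [572.0, -137.8, 69.3]
ft_force: [-13.4, 4.3, 8.6]
position: [576.7, -139.2, 69.5]
ft_force: [-6.3, 1.6, 3.2]
```

```bash
python3 -m inch '[{"offset":[0.004,0,0],"angular":[0,0,0]},{"offset":[0.008,0,0],"angular":[0,0,0]},{"offset":[0.012,0,0],"angular":[0,0,0]},{"offset":[0.016,0,0],"angular":[0,0,0]}]' | egrep 'pos|ft_'
python3 -m inch '[{"offset":[0.004,0,0],"angular":[0,0,0]},{"offset":[0.008,0,0],"angular":[0,0,0]},{"offset":[0.012,0,0],"angular":[0,0,0]}]'| egrep 'pos|ft_'
```

```text
position: [581.3, -140.7, 69.5]
ft_force: [-6.0, 1.9, 3.6]
position: [586.1, -142.1, 69.7]
ft_force: [-0.0, 0.4, -0.2]
```

```bash
for i in 1; do :; done; python3 -m inch '[{"offset":[0.003,0,0],"angular":[0,0,0]},{"offset":[0.006,0,0],"angular":[0,0,0]}]' | egrep 'pos|ft_'
python3 -m inch '[{"offset":[0.003,0,0],"angular":[0,0,0]},{"offset":[0.003,0,0],"angular":[0,0,0]}]'| egrep 'pos|ft_'
```

```text
position: [587.8, -142.7, 69.8]
ft_force: [-1.1, 0.3, -0.0]
position: [588.5, -142.9, 69.7]
ft_force: [1.4, 0.5, -0.7]
```

```bash
python3 -m inch '[{"offset":[0.003,0,0],"angular":[0,0,0]},{"offset":[0.004,0,0],"angular":[0,0,0]},{"offset":[0.004,0,0],"angular":[0,0,0]}]' | egrep 'pos|ft_'
python3 -m inch '[{"offset":[0.003,0,0],"angular":[0,0,0]},{"offset":[0.004,0,0],"angular":[0,0,0]},{"offset":[0.004,0,0],"angular":[0,0,0]}]'| egrep 'pos|ft_'
python3 -c "
from h import *
c=cam('side');cv2.imwrite('pics/s6.png',cv2.resize(c['image'][160:280,260:420],None,fx=5,fy=5))"
```

```text
position: [589.0, -143.1, 69.6]
ft_force: [-3.4, 1.5, 2.3]
position: [589.2, -143.1, 69.5]
ft_force: [-8.8, 2.9, 5.9]
```

View pics/s6.png

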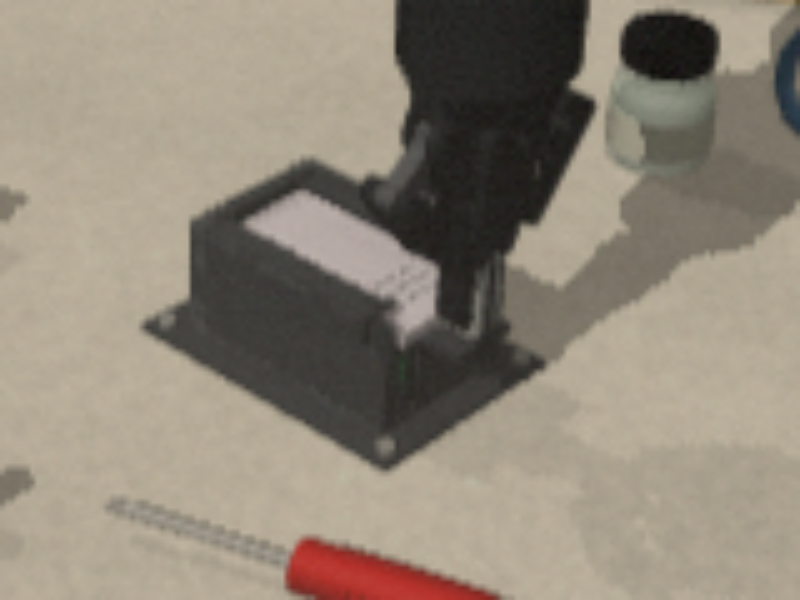

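The force rose with almost no motion, and the tool is at the expected home position. The picture shows the lid against the far wall with its rear at the mouth (about (420,330)). I'll give it one last gentle press and then back off.

```bash
python3 -m inch '[{"offset":[0.002,0,0],"angular":[0,0,0]},{"offset":[0.003,0,0],"angular":[0,0,0]},{"offset":[0.003,0,0],"angular":[0,0,0]}]' | egrep 'pos|ft_'
python3 -m inch '[{"offset":[-0.03,0,0],"angular":[0,0,0]},{"offset":[-0.08,0,0],"angular":[0,0,0]},{"offset":[-0.1,0,-0.1],"angular":[0,0,0]},{"offset":[-0.1,0,-0.25],"angular":[0,0,0]},{"offset":[-0.1,0,-0.4],"angular":[0,0,0]}]'
python3 -m inch '[{"offset":[-0.1,0,0],"angular":[0,0,0]},{"offset":[-0.1,0,0],"angular":[0,0,0]},{"offset":[-0.1,0,0],"angular":[0,0,0]}]'
python3 -c "
from h import *
for n in ('side','top'):
    c=cam(n)
    print([(round(r['p'],2),w(c,r['point']).round(1)) for r in spot_point(n,'lid_center')])
c=cam('side');cv2.imwrite('pics/s7.png',cv2.resize(c['image'][160:280,260:420],None,fx=5,fy=5,interpolation=cv2.INTER_CUBIC))"
```

```text
position: [589.3, -143.2, 69.4]
ft_force: [-11.6, 4.1, 9.3]
clock: 16.75
position: [562.2, -134.8, 190.7]
orientation: [-3.106, 0.47, 0.001]
ft_force: [1.4, -0.6, -0.5]
opening: 0.002
grip_force: 0.0
clock: 17.05
position: [534.0, -126.0, 190.1]
orientation: [3.106, -0.47, 0.002]
ft_force: [0.8, 0.2, -0.6]
opening: 0.001
grip_force: 0.0
[(0.88, array([600.4, 280.6,  -2.9])), (0.83, array([478.2, 103.7,  -2. ])), (0.66, array([ 654.8, -164.9,   48.7]))]
[(0.92, array([604.6, 277.6,   1.4])), (0.84, array([483.6, 102.6,   2. ]))]
```

View pics/s7.png

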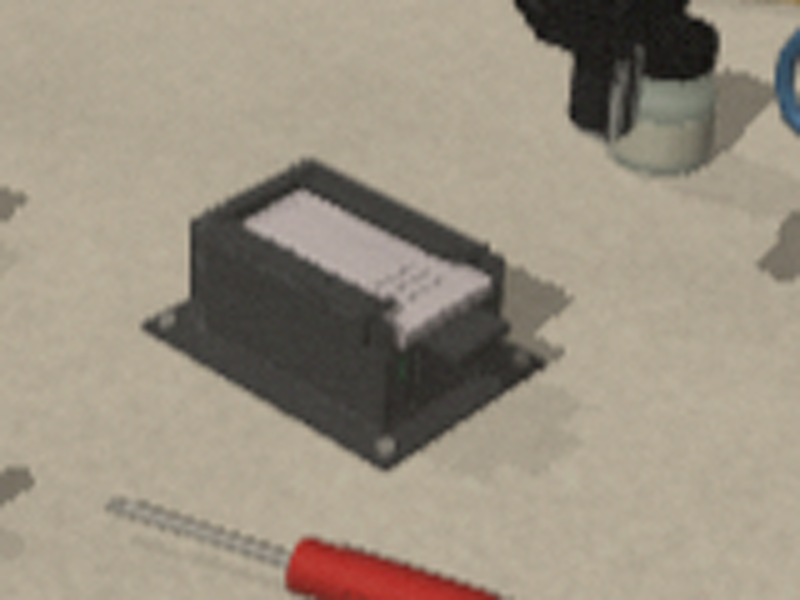

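The lid lies fully in the channel, with its rear edge (400,340)–(490,280) flush with the mouth and the doorstep clear. I'm handing the job in.

```bash
python3 -c "
from bench import robot
print(robot.finish_job())"
```

```text
the job is handed in; nothing more can be done
None
```

The lid is back on the box: slid in ribbed end last, pushed over the ridge and against the end stop, flush with the mouth by the last picture and about 15 N at the final press; I touched nothing else on the desk, and the job was handed in at about 17 s (no verdict was returned).

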